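# Make up two microscopy kits from the bench stock

## Task

Make up the two microscopy kits: the longest objective, the amber oil dropper bottle and the white slide mailer go in the three-compartment steel tray, and the shortest objective and the lidded specimen jar go in the two-compartment tray, one thing to each compartment, in any arrangement. Keep everything upright as you found it and set each thing down on the tray floor without dropping it. Leave the middle-length objective, the eyepiece and the petri dish standing where they are.

Things in the scene. Friction and masses are not known exactly. Their poses are not given: they have to be found in the camera images.
- tray_three: Shallow rectangular steel tray, fixed to the bench, with three equal square-ish compartments in a row along its y axis. Outside 202 mm along its y, 74 mm along its x; outer walls and dividers 4 mm thick and 10 mm high, floor 3 mm thick. Each compartment is 62 mm along y by 66 mm along x inside; compartment centres lie at x = 0, y = -66, 0 and +66 mm in the tray's frame. Origin: centre of the underside on the bench; z up.
- tray_two: Shallow rectangular steel tray, fixed to the bench, with two equal square-ish compartments in a row along its y axis. Outside 136 mm along its y, 74 mm along its x; outer walls and dividers 4 mm thick and 10 mm high, floor 3 mm thick. Each compartment is 62 mm along y by 66 mm along x inside; compartment centres lie at x = 0, y = -33 and +33 mm in the tray's frame. Origin: centre of the underside on the bench; z up.
- objective_long: Steel microscope objective standing on its wide mount end, nose up, overall height 70 mm: dark flange 31 mm in diameter and 6 mm high at the foot, cylindrical barrel 28 mm in diameter up to 50 mm with a thin black band, then a cone narrowing from 24 to 14 mm at the top. The longest of three alike; about 150 g. Loose. Origin: centre of the underside; z up the axis; stands upright at the start. Round, so its yaw does not matter.
- objective_mid: Steel microscope objective standing on its wide mount end, nose up, overall height 55 mm: dark flange 31 mm in diameter and 6 mm high at the foot, cylindrical barrel 28 mm in diameter up to 42 mm with a thin black band, then a cone narrowing from 24 to 14 mm at the top. The middle one in length; stays where it is. Loose. Origin: centre of the underside; z up the axis; stands upright at the start. Round, so its yaw does not matter.
- objective_short: Steel microscope objective standing on its wide mount end, nose up, overall height 40 mm: dark flange 31 mm in diameter and 6 mm high at the foot, cylindrical barrel 28 mm in diameter up to 34 mm with a thin black band, then a cone narrowing from 24 to 14 mm at the top. The shortest of three; about 80 g. Loose. Origin: centre of the underside; z up the axis; stands upright at the start. Round, so its yaw does not matter.
- oil_bottle: Closed amber dropper bottle, 76 mm high overall: body 32 mm in diameter up to 42 mm, shoulder to 48 mm, black cap 22 mm in diameter up to 58 mm, thin rubber bulb on top; about 70 g. Loose. Origin: centre of the underside; z up the axis; stands upright at the start. Round, so its yaw does not matter.
- slide_mailer: White plastic slide mailer, an upright closed box 34 mm along its x, 24 mm along its y, 75 mm high, with a thin grey lid line; about 60 g. Loose. Origin: centre of the underside; z up the axis; stands upright at the start.
- specimen_jar: Squat closed specimen jar, 50 mm high: clear body 44 mm in diameter up to 36 mm, white lid 48 mm in diameter above; about 90 g. Loose. Origin: centre of the underside; z up the axis; stands upright at the start. Round, so its yaw does not matter.
- eyepiece: Microscope eyepiece standing on its black eyecup (36 mm in diameter, 28 mm high) with a steel tube 23 mm in diameter up to 52 mm. Stays where it is. Loose. Origin: centre of the underside; z up the axis; stands upright at the start. Round, so its yaw does not matter.
- petri_dish: Flat clear glass petri dish with its cover on, 66 mm in diameter, 15 mm high. Stays where it is. Loose. Origin: centre of the underside; z up the axis; stands upright at the start. Round, so its yaw does not matter.
There are look-alikes about, which are no part of the job. Leave any blue look-alike of the specimen_jar alone.

How it is judged:
By the outcome, as a careful person would: the job done as asked, in the order asked, and still so for the second after the job is handed in, with the robot touching nothing.
It also fails if it takes over 128 s, if anything falls off the work surface, if the arm or the gripper's body presses on something with over 40 N, if the wrist force passes 120 N, or if a joint passes its speed limit or range.

## Robot

A 6-joint arm with a two-finger parallel gripper is mounted at the origin on the work surface. World frame = base frame: x ahead of the robot, y to its left, z up, the work surface at z = 0. Lengths are in mm, angles in degrees, forces in N, time in s.
With the tool pointing down it reaches from about 300 to 850 mm from the base axis. Payload 4.2 kg.
Tool frame: the origin (TCP) lies at the centre of the arm's flange, where the gripper is bolted on; the fingertips stand 191 mm ahead of it and the grasp point (between the pads) lies 172 mm ahead of it; z points along the fingers, y is the direction in which the jaws open and shut (so a half turn about z gives the same grasp; the last joint's range is limited). The gripper opens to 91 mm and grips with 3 to 60 N. Pads are 32 mm wide; open, the fingers measure 118 mm over their backs; the gripper's body (76 mm by 178 mm) begins 60 mm behind the grasp point.
Start: joints at [68.984, 18.312, 89.639, -0, 72.044, -1.146], TCP at [195.433, 540.767, 404.776] pointing down, gripper open.
Joint ranges: [-177.97, 177.97], [-48.28, 115.42], [12.27, 149.76], [-77.06, 257.06], [2.81, 150.46], [-146.56, 146.56]. Speed limits (degrees/s): [147.25, 147.25, 180, 180, 180, 180].

## Interface

Orientations are given as [roll, pitch, yaw] about the fixed x, y, z axes, in that order (R = Rz(yaw) Ry(pitch) Rx(roll)).
In Python, from workcell import status, vision, ticket gives the robot as it stands.
- The arm moves only by the shell command python3 -m jog 'ROWS' [FORCE]. ROWS is JSON, a list of rows, each a list of 7 numbers: the finger opening in m, from 0 to 0.0912, then the shift along the tool's x, y, z in m, then the turn, a rotation vector about the tool's x, y, z in rad. A call has 1 to 12 rows; each row shifts and turns the commanded pose from where the row before left it, along the tool's axes as they then stand; what a row does not reach is not made up. A row lasts 1/8 s, in which the tool goes at most 62.5 mm and 10.7 degrees, less where a joint would pass 70% of its speed; a pose out of reach is approached as far as the arm can. A call with a gripper value outside its range is refused whole. The fingers move at their own pace and stop on an object; FORCE is the grip in N (left out, the last holds). Time passes only in rows, so rows that do not move let the fingers close. It gives the time, the measured TCP pose, the force and the opening at its end, in the units of the state.
- status.state(): the state, without advancing time (a new reading comes with each control period).
- vision.grab_frame(name): name is "scene" or "side" or "wrist"; returns a dict with "color" (420x560x3 uint8, blue, green, red), "depth" (420x560 float32, mm along the optical axis (not along the pixel's ray), 0 where there is no reading), "fov_y" (degrees; the focal length in pixels is half the picture's height over the tangent of half this angle, whatever the lens; pixels are square), "cx", "cy" (the principal point, pixels), "k1" (the pictures are not rectified: a ray, as slopes to the right and down, at radius r is drawn at 1 + k1 r^2 times it, then the intrinsics apply), "pose" (4x4, takes a point from camera to world coordinates). Camera axes: x right, y down, z forward; pixel columns grow to the right and rows downward; lengths in mm; the calibration is good to about 2 mm. A picture is of the moment at which its call begins.
- ticket.job_done(): hands the job in, once; it reports no verdict.
Trained networks look in the newest picture that a camera, given by its name, has taken for a name from the list of things; names that differ only in an ending like _2 or _b are one class to them, and where a whole thing is asked for, a point or a joint stands for the part that bears it (a point fixed in the world has none). Each returns a list of dicts, best first, with "p" (0 to 1); they miss things now and then, are a little off and sometimes report something else, mostly with a low value. They report only what shows in the picture. A call takes as long as a camera call. They do not tell look-alikes from the thing itself.
- vision.find_in(camera, label): "location" ([x, y, z] in mm, in world coordinates, good to about 4 mm: the middle of the surface that is visible of it).
- vision.silhouettes(camera, label): "pixels" (420x560 bool, what is visible of it).
The state is a dict: "time_s": time; "qpos": joint angles; "qvel": joint speeds; "effort": joint torques, N m; "ee_pos": TCP position; "ee_rot": TCP orientation; "force": force on the tool from outside, world axes, zero at the start; "torque": the same for the moment, N m; "gripper_width": finger opening in mm.
Only numpy, scipy, OpenCV 4.12 (cv2) and the standard library are available. Lean on these libraries where they do the work, as an engineer would, in place of code of your own. Each camera call takes 0.05 s, during which the arm holds its last target.

## Working session

There is one attempt and no reset: what is moved stays moved. The work goes in short steps, Python scripts to look and compute and a shell command to move; the robot and the scene stay as the last step left them, time stands still between calls to the robot, and variables do not carry over. Pictures are saved under pics/ and viewed, and the job is handed in when it is done.

```bash
ls; mkdir -p pics; python3 - <<'E'
from workcell import status, vision
import cv2
print(status.state())
for n in ["scene","side","wrist"]:
    f=vision.grab_frame(n); cv2.imwrite(f"pics/{n}0.png",f["color"])
    print(n,f["fov_y"],f["cx"],f["cy"],f["k1"],f["pose"].round(3).tolist())
E
```

```text
pics
{'time_s': 0.0, 'qpos': array([ 6.89835030e+01,  1.83512457e+01,  8.97070207e+01, -1.19423342e-03,
        7.20432589e+01, -1.14487357e+00]), 'qvel': array([-0.11960615,  0.00221167,  0.05326767, -0.11319271, -0.01152787,
        0.08820197]), 'effort': array([-4.43213594e-04, -4.12456870e+01, -2.31971008e+01,  7.28218001e-02,
        4.58362768e-02, -1.51452000e-04]), 'ee_pos': array([195.3813314 , 540.60592972, 403.91977996]), 'ee_rot': array([-1.79898472e+02, -8.93342111e-04,  1.60128745e+02]), 'force': array([ 0.35362871, -0.3613677 ,  0.62998757]), 'torque': array([ 0.02546368, -0.03916772,  0.00062911]), 'gripper_width': 91.06516757204415}
scene 55.595282431993475 284.0048033424858 204.8007067132663 0.005826882858315069 [[-0.072, 0.653, -0.754, 1262.496], [0.997, 0.03, -0.069, 38.289], [-0.022, -0.757, -0.653, 664.342], [0.0, 0.0, 0.0, 1.0]]
side 48.25347393811828 272.79977027017856 205.72039457216943 -0.02881444400929407 [[0.785, -0.426, 0.449, 98.334], [-0.619, -0.532, 0.578, -636.399], [-0.008, -0.732, -0.681, 737.926], [0.0, 0.0, 0.0, 1.0]]
wrist 65.98358579474147 281.06084347843756 216.0716327959794 -0.05622199561242209 [[0.338, 0.911, 0.237, 128.529], [0.941, -0.327, -0.087, 564.794], [-0.002, 0.252, -0.968, 383.587], [0.0, 0.0, 0.0, 1.0]]
```

View pics/scene0.png

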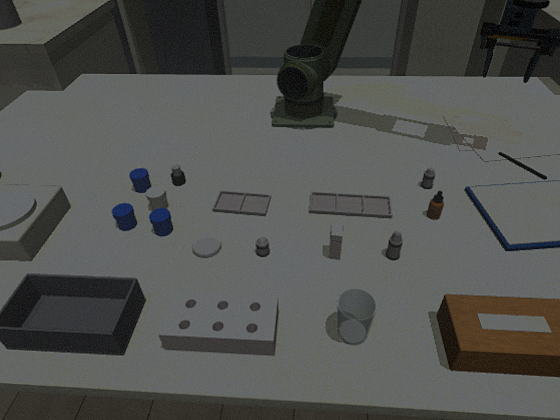

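View pics/side0.png

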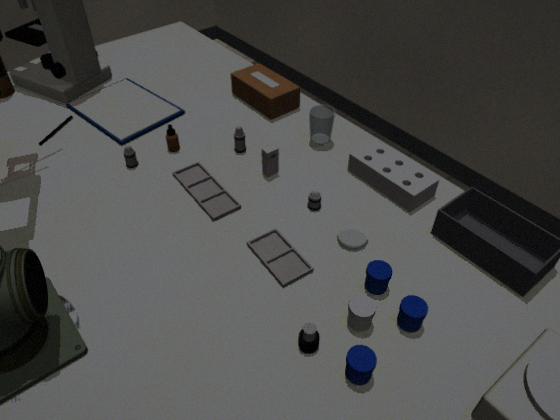

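View pics/wrist0.png

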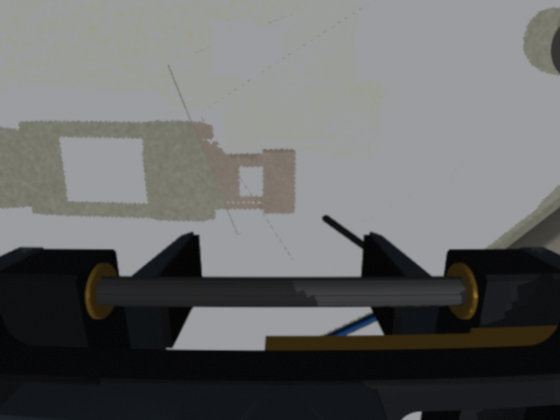

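The scene camera shows three objectives at about (428,178), (395,245) and (262,246), and the bottle at (436,205). The mailer is at (335,240), the white jar among three blue look-alikes at (157,200), the eyepiece at (177,175), and the trays at (242,203) and (350,204).

```bash
cat > h.py <<'E'
import numpy as np, cv2
from workcell import status, vision
def cloud(f):
    H,W=f["depth"].shape; fl=H/2/np.tan(np.radians(f["fov_y"]/2))
    K=np.array([[fl,0,f["cx"]],[0,fl,f["cy"]],[0,0,1.]])
    v,u=np.mgrid[:H,:W]
    # distortion: xd = x(1+k1 r^2)
    p=cv2.undistortPoints(np.stack([u,v],-1).reshape(-1,1,2).astype(float),K,np.array([f["k1"],0,0,0.])).reshape(H,W,2)
    d=f["depth"].astype(float)
    P=np.stack([p[...,0]*d,p[...,1]*d,d],-1)
    T=f["pose"]; return P@T[:3,:3].T+T[:3,3], d>0
def proj(f,X):
    H,W=f["depth"].shape; fl=H/2/np.tan(np.radians(f["fov_y"]/2))
    T=f["pose"]; c=(np.atleast_2d(X)-T[:3,3])@T[:3,:3]
    s=c[:,:2]/c[:,2:]; s=s*(1+f["k1"]*(s**2).sum(1,keepdims=True))
    return s*fl+[f["cx"],f["cy"]]
E
python3 - <<'E'
from h import *
names="tray_three tray_two objective_long oil_bottle slide_mailer specimen_jar eyepiece petri_dish".split()
for cam in ["scene","side"]:
    f=vision.grab_frame(cam); P,ok=cloud(f)
    print(cam,"bench z",np.median(P[...,2][ok]))
    for n in names:
        for d in vision.silhouettes(cam,n):
            if d["p"]<0.3: continue
            m=d["pixels"]&ok; q=P[m]
            if len(q)<5: continue
            vv,uu=np.nonzero(d["pixels"])
            print(n,round(d["p"],2),"px",uu.mean().round(),vv.mean().round(),m.sum(),"med",np.median(q,0).round(1),"zmax",np.percentile(q[:,2],[2,50,98]).round(1),"x",np.percentile(q[:,0],[3,97]).round(),"y",np.percentile(q[:,1],[3,97]).round())
E
```

```text
scene bench z 0.9359422664564931
tray_three 0.92 px 351.0 204.0 1780 med [490.3 137.9   4.1] zmax [ 0.8  4.1 12. ] x [454. 531.] y [ 42. 231.]
tray_two 0.65 px 242.0 203.0 1137 med [ 496.7 -137.6    4. ] zmax [ 1.1  4.  11.9] x [461. 538.] y [-205.  -75.]
objective_long 0.74 px 351.0 204.0 1748 med [490.4 138.8   4.1] zmax [ 0.9  4.1 11.9] x [454. 531.] y [ 41. 230.]
objective_long 0.59 px 395.0 245.0 395 med [662.  218.   35.8] zmax [-0.4 35.8 71.2] x [609. 668.] y [207. 245.]
oil_bottle 0.86 px 436.0 206.0 337 med [527.  331.9  36.8] zmax [ 0.2 36.8 74.3] x [490. 534.] y [320. 358.]
slide_mailer 0.63 px 336.0 241.0 315 med [671.9  92.5  57.4] zmax [ 7.6 57.4 76.7] x [646. 674.] y [ 83. 102.]
specimen_jar 0.85 px 140.0 180.0 406 med [ 456.1 -415.1   40.6] zmax [ 2.2 40.6 52. ] x [425. 466.] y [-439. -399.]
specimen_jar 0.79 px 161.0 221.0 524 med [ 612.6 -309.3   42.3] zmax [ 0.2 42.3 52. ] x [582. 623.] y [-337. -293.]
specimen_jar 0.71 px 124.0 216.0 473 med [ 599.2 -401.9   41.6] zmax [ 2.7 41.6 51.8] x [572. 610.] y [-425. -387.]
specimen_jar 0.56 px 156.0 197.0 415 med [ 527.3 
[... 866 characters left out ...]
 y [ 78. 102.]
slide_mailer 0.66 px 314.0 200.0 204 med [652.  -75.7  26.2] zmax [ 3.2 26.2 40.5] x [644. 667.] y [-83. -61.]
specimen_jar 0.97 px 360.0 364.0 1012 med [ 434.8 -425.    47.9] zmax [-0.1 47.9 51.3] x [419. 461.] y [-443. -400.]
specimen_jar 0.59 px 411.0 313.0 868 med [ 575.9 -413.8   47.2] zmax [ 0.7 47.2 51. ] x [563. 604.] y [-432. -391.]
specimen_jar 0.56 px 361.0 312.0 815 med [ 506.9 -357.4   47.9] zmax [ 3.7 47.9 51.3] x [493. 534.] y [-374. -334.]
eyepiece 0.93 px 308.0 339.0 501 med [ 404.7 -335.8   27.5] zmax [ 0.7 27.5 53.1] x [394. 421.] y [-347. -319.]
petri_dish 0.82 px 352.0 236.0 649 med [ 647.7 -201.4   14. ] zmax [ 0.9 14.  16.5] x [621. 680.] y [-228. -171.]
```

```bash
cat > fit.py <<'E'
from h import *
from scipy.optimize import least_squares
fs={c:vision.grab_frame(c) for c in ["scene","side"]}
C={c:cloud(f) for c,f in fs.items()}
def pts(c,xy,R,z0,z1):
    P,ok=C[c]; q=P[ok]; s=(np.hypot(q[:,0]-xy[0],q[:,1]-xy[1])<R)&(q[:,2]>z0)&(q[:,2]<z1); return q[s]
def circ(q,x0,r):
    g=lambda p:np.hypot(q[:,0]-p[0],q[:,1]-p[1])-r
    s=least_squares(g,x0,loss="soft_l1",f_scale=1.0); return s.x, np.sqrt(np.median(s.fun**2))
if __name__=="__main__":
    for n,x0,r,z0,z1,R in [("long",(650,214),14,10,46,26),("short",(652,-73),14,9,31,26),("mid",(430,310),14,10,38,40),
        ("bottle",(515,330),16,5,40,27),("jar",(514,-354),24,38,48,33),("jarbody",(514,-354),22,5,34,33),("eyepiece",(410,-330),11.5,31,50,26),
        ("petri",(653,-199),33,3,13,40),("blue1",(441,-420),24,38,48,33),("blue2",(583,-408),24,38,48,33),("blue3",(600,-315),24,38,48,33)]:
        for cs in (["scene"],["side"],["scene","side"]):
            q=np.vstack([pts(c,x0,R,z0,z1) for c in cs]); a=np.vstack([pts(c,x0,R,3,200) for c in cs])
            if len(q)<5: print(n,cs,"few"); continue
            x,e=circ(q,x0,r); print(n,cs,len(q),x.round(1),"err",e.round(2),"top",np.percentile(a[:,2],99).round(1))
    def rect(q,p,hx,hy):
        c,s=np.cos(p[2]),np.sin(p[2]); d=q[:,:2]-p[:2]
        a=np.abs(d@[c,s])-hx; b=np.abs(d@[-s,c])-hy
        return np.where((a>0)&(b>0),np.hypot(a,b),np.maximum(a,b))
    for cs in (["scene"],["side"],["scene","side"]):
        q=np.vstack([pts(c,(658,91),30,6,70) for c in cs])
        best=min((least_squares(lambda p:rect(q,p,17,12),[658,91,t],loss="soft_l1") for t in np.radians([0,30,60,90,120,150])),key=lambda s:s.cost)
        print("mailer",cs,len(q),best.x[:2].round(1),np.degrees(best.x[2]).round(1),best.cost)
    for n,x0,hx,hy in [("three",(490,133),37,101),("two",(496,-141),37,68)]:
      for cs in (["scene"],["side"]):
        q=pts(cs[0],x0,130,-20,30); dz=np.median(q[:,2]); 
        q=q[(np.abs(q[:,0]-x0[0])<45)&(np.abs(q[:,1]-x0[1])<hy+8)]
        w=q[q[:,2]>8]
        b=cv2.minAreaRect(w[:,:2].astype(np.float32)); print(n,cs,b,len(w))
E
python3 fit.py
```

```text
long ['scene'] 155 [652.9 220.2] err 0.54 top 71.8
long ['side'] 125 [653.9 219.4] err 1.09 top 70.0
long ['scene', 'side'] 280 [653.1 220. ] err 0.77 top 71.6
short ['scene'] 82 [658. -67.] err 0.51 top 41.9
short ['side'] 94 [658.9 -68.2] err 0.67 top 40.3
short ['scene', 'side'] 176 [658.4 -67.7] err 0.75 top 41.4
mid ['scene'] 72 [398.7 342.9] err 0.93 top 55.1
mid ['side'] 58 [399.9 341. ] err 1.16 top 54.6
mid ['scene', 'side'] 130 [398.6 341.5] err 1.24 top 54.8
bottle ['scene'] 156 [516.7 335.7] err 0.79 top 75.8
bottle ['side'] 117 [518.7 335.6] err 1.14 top 74.2
bottle ['scene', 'side'] 273 [517.2 335.8] err 0.89 top 75.4
jar ['scene'] 67 [ 515.3 -352.1] err 0.85 top 52.6
jar ['side'] 176 [ 516.5 -351.7] err 1.72 top 51.7
jar ['scene', 'side'] 243 [ 516.  -351.7] err 1.31 top 52.1
jarbody ['scene'] 143 [ 515.3 -352.1] err 0.68 top 52.6
jarbody ['side'] 218 [ 516.3 -351.4] err 0.45 top 51.7
jarbody ['scene', 'side'] 361 [ 516.  -351.5] err 0.6 top 52.1
eyepiece ['scene'] 55 [ 412.  -330.1] err 0.83 top 54.8
eyepiece ['side'] 92 [ 412.1 -328.7] err 0.51 top 53.6
eyepiece ['sc
[... 687 characters left out ...]
 [ 599.9 -314.6] err 0.91 top 52.0
mailer ['scene'] 241 [655.4  93.4] -2.2 83.85597531964765
mailer ['side'] 334 [656.1  92.3] 177.6 168.22678227108858
mailer ['scene', 'side'] 575 [655.6  92.4] -2.2 268.03977744814404
three ['scene'] ((491.6281433105469, 135.33016967773438), (201.74874877929688, 79.00485229492188), 86.9277572631836) 393
three ['side'] ((490.9220886230469, 132.8597869873047), (205.81153869628906, 75.11316680908203), 87.3454360961914) 316
two ['scene'] ((498.56805419921875, -140.28787231445312), (139.38194274902344, 80.39274597167969), 85.23812866210938) 268
two ['side'] ((497.26654052734375, -140.96719360351562), (139.1295928955078, 75.15252685546875), 85.16900634765625) 339
```

```bash
python3 - <<'E'
import cv2
a=cv2.imread("pics/scene0.png"); cv2.imwrite("pics/scene0z.png",cv2.resize(a[150:270,100:460],(800,267),interpolation=cv2.INTER_CUBIC))
E
```

```text
(no output)
```

View pics/scene0z.png

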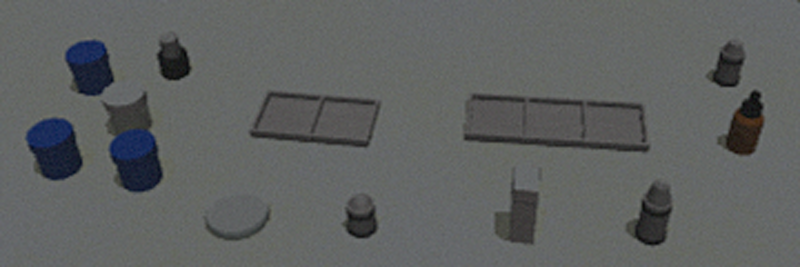

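The heights confirm long (70) at (653,220), short (40) at (658,-68) and mid (55) at (399,342). The white jar is at (516,-352). First move: turn to yaw 90, so that tool x is world +y and tool y is world +x.

```bash
python3 -m jog '[[0.091,0,0,0,0,0,0.1745],[0.091,0,0,0,0,0,0.1745],[0.091,0,0,0,0,0,0.1745],[0.091,0,0,0,0,0,0.1745],[0.091,0,0,0,0,0,0.1745],[0.091,0,0,0,0,0,0.1745],[0.091,0,0,0,0,0,0.1745],[0.091,0,0,0,0,0,0],[0.091,0,0,0,0,0,0]]' 20
```

```text
time_s: 2.28
ee_pos: [195.4, 540.8, 404.8]
ee_rot: [180.0, -0.0, 90.3]
force: [0.4, 0.3, -0.1]
gripper_width: 91.0
```

```bash
python3 -m jog '[[0.091,-0.0256,0.0402,0.013,0,0,0.005],[0.091,-0.0256,0.0402,0.013,0,0,0],[0.091,-0.0256,0.0402,0.013,0,0,0],[0.091,-0.0256,0.0402,0.013,0,0,0],[0.091,-0.0256,0.0402,0.013,0,0,0],[0.091,-0.0256,0.0402,0.013,0,0,0],[0.091,-0.0256,0.0402,0.013,0,0,0],[0.091,-0.0256,0.0402,0.013,0,0,0],[0.06,0,0,0,0,0,0],[0.06,0,0,0,0,0,0]]'
python3 - <<'E'
from h import *
f=vision.grab_frame("wrist"); cv2.imwrite("pics/w1.png",f["color"])
print(status.state()["ee_pos"]); print(proj(f,[[517.2,335.8,76],[517.2,335.8,0]]))
E
```

```text
time_s: 3.52
ee_pos: [516.4, 335.5, 300.8]
ee_rot: [-180.0, -0.0, 89.9]
force: [-0.0, -0.5, 1.4]
gripper_width: 73.8
[516.03964046 335.88807794 301.05649954]
[[282.54788382 241.42548809]
 [282.19849452 213.56598948]]
```

View pics/w1.png

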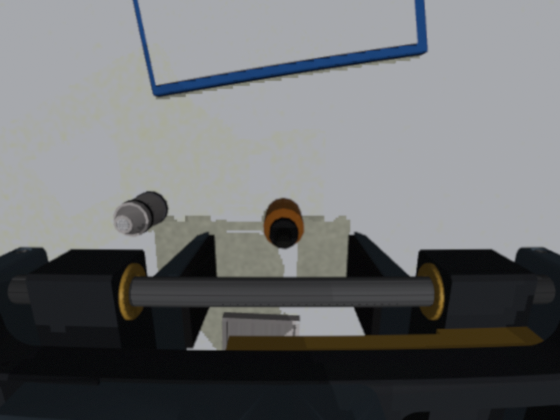

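The wrist picture shows the bottle centred between the fingers, around (283,225), as predicted. Descending to grip it.

```bash
python3 -m jog '[[0.06,0.0004,0.0012,0.024,0,0,0],[0.06,0,0,0.024,0,0,0],[0.06,0,0,0.024,0,0,0],[0.06,0,0,0.0245,0,0,0],[0.025,0,0,0,0,0,0],[0.025,0,0,0,0,0,0],[0.025,0,0,0,0,0,0],[0.025,0,0,0,0,0,0],[0.025,0,0,0,0,0,0]]' 15
```

```text
time_s: 4.7
ee_pos: [518.1, 336.2, 205.7]
ee_rot: [179.9, -0.1, 89.8]
force: [-1.4, 0.9, 7.5]
gripper_width: 31.5
```

```bash
python3 -m jog '[[0.025,0,0,-0.02,0,0,0],[0.025,0,0,-0.02,0,0,0],[0.025,-0.034,-0.006,-0.02,0,0,0],[0.025,-0.034,-0.006,-0.02,0,0,0],[0.025,-0.034,-0.006,0,0,0,0],[0.025,-0.034,-0.006,0,0,0,0],[0.025,0,0,0,0,0,0],[0.025,0,0,0,0,0,0]]'
python3 - <<'E'
from h import *
print(status.state())
for c in ["scene","side","wrist"]:
    f=vision.grab_frame(c); cv2.imwrite(f"pics/{c}2.png",f["color"])
a=cv2.imread("pics/side2.png"); cv2.imwrite("pics/side2z.png",cv2.resize(a[90:290,100:360],(780,600)))
E
```

```text
time_s: 5.7
ee_pos: [493.8, 200.0, 284.4]
ee_rot: [180.0, -0.0, 89.8]
force: [0.2, -0.1, -0.7]
gripper_width: 31.7
{'time_s': 5.7, 'qpos': array([2.08072168e+01, 2.07072360e+01, 1.05142050e+02, 2.38587735e-02,
       5.41037388e+01, 2.09669327e+01]), 'qvel': array([ 0.74921933,  0.50768416, -0.62561595, -0.12053863,  0.0592433 ,
       -0.10052224]), 'effort': array([-5.29739074e-01, -4.03270483e+01, -1.92542893e+01,  3.46862013e-02,
        5.32770669e-02, -1.29823839e-03]), 'ee_pos': array([493.78081708, 199.99553288, 284.36309889]), 'ee_rot': array([ 1.79963057e+02, -3.48667726e-02,  8.98263144e+01]), 'force': array([ 0.22762521, -0.08812037, -0.73006345]), 'torque': array([-0.05755849,  0.07586845, -0.05741445]), 'gripper_width': 31.682279058367826}
```

View pics/side2z.png

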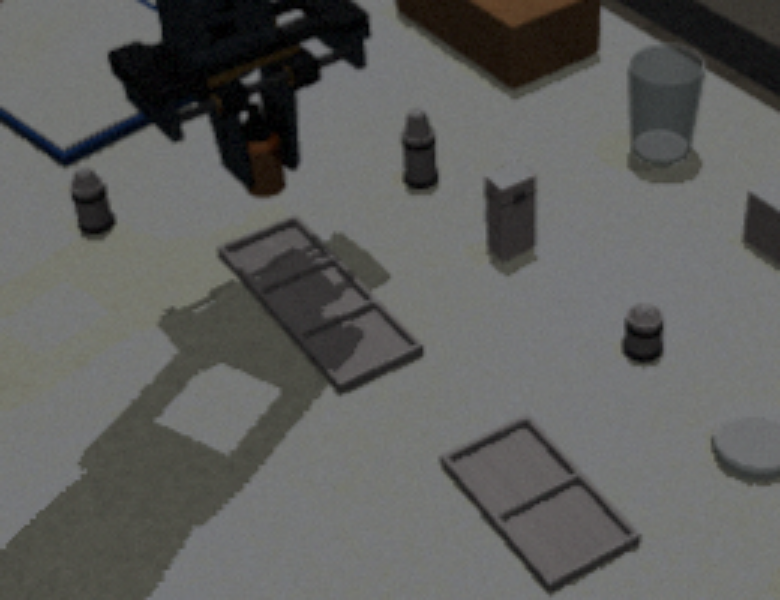

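View pics/wrist2.png

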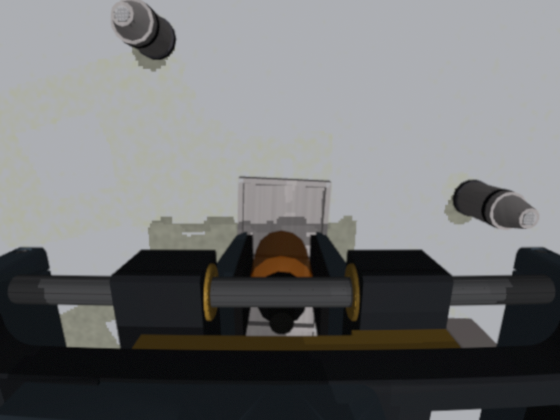

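The bottle is held upright over the +y compartment. Lowering it.

```bash
python3 -m jog '[[0.025,0,0.0008,0.025,0,0,0],[0.025,0,0,0.025,0,0,0],[0.025,0,0,0.018,0,0,0],[0.025,0,0,0.0055,0,0,0],[0.025,0,0,0,0,0,0],[0.025,0,0,0,0,0,0]]'; python3 -m jog '[[0.025,0,0,0.001,0,0,0],[0.025,0,0,0,0,0,0]]';python3 -m jog '[[0.025,0,0,0.001,0,0,0],[0.025,0,0,0,0,0,0]]'
```

```text
time_s: 6.6
ee_pos: [494.7, 200.1, 211.5]
ee_rot: [179.9, -0.0, 89.9]
force: [0.2, -0.5, -1.6]
gripper_width: 31.7
time_s: 6.85
ee_pos: [494.4, 199.8, 210.1]
ee_rot: [180.0, -0.0, 89.9]
force: [0.0, -0.6, -0.4]
gripper_width: 31.2
time_s: 7.1
ee_pos: [494.3, 199.8, 208.7]
ee_rot: [-180.0, -0.0, 89.9]
force: [0.1, -0.1, -1.4]
gripper_width: 31.8
```

```bash
python3 -m jog '[[0.025,0,0,0.0007,0,0,0],[0.025,0,0,0,0,0,0]]';python3 -m jog '[[0.025,0,0,0.0005,0,0,0],[0.025,0,0,0,0,0,0]]'
```

```text
time_s: 7.35
ee_pos: [494.3, 199.8, 208.7]
ee_rot: [180.0, -0.0, 89.9]
force: [-1.4, -0.5, 5.4]
gripper_width: 31.6
time_s: 7.6
ee_pos: [494.2, 199.8, 208.6]
ee_rot: [180.0, -0.0, 89.9]
force: [-2.0, -0.8, 8.7]
gripper_width: 31.4
```

Contact came at 208.7, 3 mm above the pick height, so it is on the tray floor. Releasing and rising.

```bash
python3 -m jog '[[0.06,0,0,0,0,0,0],[0.06,0,0,0,0,0,0],[0.06,0,0,0,0,0,0],[0.06,0,0,-0.03,0,0,0],[0.06,0,0,-0.04,0,0,0],[0.06,0,0,-0.03,0,0,0],[0.06,0,0,0,0,0,0]]'
python3 - <<'E'
from h import *
print(status.state()["ee_pos"])
import fit
print(fit.circ(np.vstack([fit.pts(c,(494.5,200),26,8,42) for c in fit.C]),(494,200),16))
q=fit.pts("side",(494.5,200),26,8,142);print(np.percentile(q[:,2],99))
E
```

```text
time_s: 8.48
ee_pos: [494.9, 200.1, 309.7]
ee_rot: [179.7, -0.1, 89.9]
force: [-0.7, -0.5, -1.2]
gripper_width: 59.9
[494.93357079 200.08120019 309.68102459]
(array([493.39717644, 198.52959577]), np.float64(0.8803621758155753))
76.87723747943993
```

```bash
python3 -m jog '[[0.06,0.005,0.0395,0,0,0,0],[0.06,0.005,0.0395,0,0,0,0],[0.06,0.005,0.0395,0,0,0,0],[0.06,0.005,0.0395,0,0,0,0],[0.06,0,0,0,0,0,0],[0.06,0,0,0,0,0,0]]'
```

```text
time_s: 9.32
ee_pos: [651.6, 219.3, 305.6]
ee_rot: [-179.8, 0.1, 89.9]
force: [-0.7, -0.7, 0.2]
gripper_width: 59.9
```

```bash
python3 - <<'E'
from h import *
f=vision.grab_frame("wrist"); cv2.imwrite("pics/w3.png",f["color"])
print(status.state()["ee_pos"]); print(proj(f,[[653,220,70],[653,220,0]]))
E
```

```text
[651.3288454  219.30650131 306.18053137]
[[284.60479836 235.32731997]
 [284.08720887 211.35333751]]
```

View pics/w3.png

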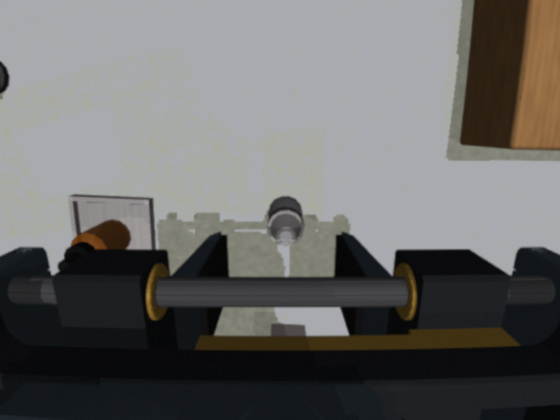

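The objective's nose at (286,237) matches the prediction.

```bash
python3 -m jog '[[0.06,0.0007,0.0018,0.025,0,0,0],[0.06,0,0,0.025,0,0,0],[0.06,0,0,0.025,0,0,0],[0.06,0,0,0.025,0,0,0],[0.06,0,0,0,0,0,0],[0.02,0,0,0,0,0,0],[0.02,0,0,0,0,0,0],[0.02,0,0,0,0,0,0],[0.02,0,0,0,0,0,0],[0.02,0,0,0,0,0,0]]' 20
```

```text
time_s: 10.62
ee_pos: [654.2, 220.2, 208.3]
ee_rot: [180.0, -0.0, 89.9]
force: [-0.6, -0.3, 4.8]
gripper_width: 27.6
```

```bash
python3 -m jog '[[0.02,0,0,-0.025,0,0,0],[0.02,0,0,-0.03,0,0,0],[0.02,0,0,-0.03,0,0,0],[0.02,-0.0172,-0.0326,0,0,0,0],[0.02,-0.0172,-0.0326,0,0,0,0],[0.02,-0.0172,-0.0326,0,0,0,0],[0.02,-0.0172,-0.0326,0,0,0,0],[0.02,-0.0172,-0.0326,0,0,0,0],[0.02,0,0,0,0,0,0],[0.02,0,0,0,0,0,0]]'
```

```text
time_s: 11.88
ee_pos: [491.6, 134.7, 292.7]
ee_rot: [179.9, -0.0, 89.8]
force: [0.4, -0.5, -2.0]
gripper_width: 27.4
```

```bash
python3 -m jog '[[0.02,-0.0005,0,0.025,0,0,0],[0.02,0,0,0.025,0,0,0],[0.02,0,0,0.022,0,0,0],[0.02,0,0,0.006,0,0,0],[0.02,0,0,0,0,0,0],[0.02,0,0,0,0,0,0]]'; python3 -m jog '[[0.02,0,0,0.001,0,0,0],[0.02,0,0,0,0,0,0]]';python3 -m jog '[[0.02,0,0,0.001,0,0,0],[0.02,0,0,0,0,0,0]]'
```

```text
time_s: 12.62
ee_pos: [491.6, 134.3, 215.3]
ee_rot: [179.9, -0.0, 89.9]
force: [0.7, 0.1, -0.7]
gripper_width: 27.6
time_s: 12.88
ee_pos: [491.0, 134.1, 214.0]
ee_rot: [180.0, -0.0, 89.9]
force: [0.1, -0.1, -0.7]
gripper_width: 27.6
time_s: 13.12
ee_pos: [490.9, 134.0, 212.6]
ee_rot: [180.0, -0.0, 89.9]
force: [-0.3, 0.7, -2.4]
gripper_width: 27.7
```

```bash
python3 -m jog '[[0.02,0,0,0.001,0,0,0],[0.02,0,0,0,0,0,0]]';python3 -m jog '[[0.02,0,0,0.0005,0,0,0],[0.02,0,0,0,0,0,0]]'
```

```text
time_s: 13.38
ee_pos: [490.9, 134.0, 211.5]
ee_rot: [-180.0, -0.0, 89.9]
force: [-0.3, -0.7, -1.8]
gripper_width: 27.5
time_s: 13.62
ee_pos: [490.9, 134.0, 211.3]
ee_rot: [180.0, -0.0, 89.9]
force: [-0.7, -0.1, 2.0]
gripper_width: 27.7
```

```bash
python3 -m jog '[[0.02,0,0,0.0005,0,0,0],[0.06,0,0,0,0,0,0],[0.06,0,0,0,0,0,0],[0.06,0,0,0,0,0,0],[0.06,0,0,-0.03,0,0,0],[0.06,0,0,-0.04,0,0,0],[0.06,0,0,-0.03,0,0,0],[0.06,0,0,0,0,0,0],[0.06,0,0,0,0,0,0]]'
python3 - <<'E'
from h import *
print(status.state()["ee_pos"])
import fit
print(fit.circ(np.vstack([fit.pts(c,(491,134),26,14,48) for c in fit.C]),(491,134),14))
q=fit.pts("side",(491,134),26,8,142);print(np.percentile(q[:,2],99))
E
```

```text
time_s: 14.75
ee_pos: [490.5, 133.9, 309.6]
ee_rot: [-179.9, 0.0, 89.9]
force: [-0.3, -0.2, -1.4]
gripper_width: 59.8
[490.5165232  133.92364699 309.62136505]
(array([490.27266676, 133.62617193]), np.float64(0.7708683323645786))
73.1276408574153
```

```bash
python3 -m jog '[[0.06,-0.0104,0.0413,0,0,0,0],[0.06,-0.0104,0.0413,0,0,0,0],[0.06,-0.0104,0.0413,0,0,0,0],[0.06,-0.0104,0.0413,0,0,0,0],[0.06,0,0,0,0,0,0.037],[0.06,0,0,0,0,0,0],[0.06,0,0,0,0,0,0]]'
python3 - <<'E'
from h import *
f=vision.grab_frame("wrist"); cv2.imwrite("pics/w4.png",f["color"])
print(status.state()["ee_pos"]); print(proj(f,[[655.6,92.4,75],[655.6,92.4,0]]))
E
```

```text
time_s: 15.72
ee_pos: [655.0, 92.4, 310.1]
ee_rot: [-179.9, 0.0, 87.8]
force: [-0.7, -0.6, -0.4]
gripper_width: 60.5
[655.12874565  92.40095101 310.4696958 ]
[[282.49336584 236.78228151]
 [282.25331164 211.23211973]]
```

View pics/w4.png

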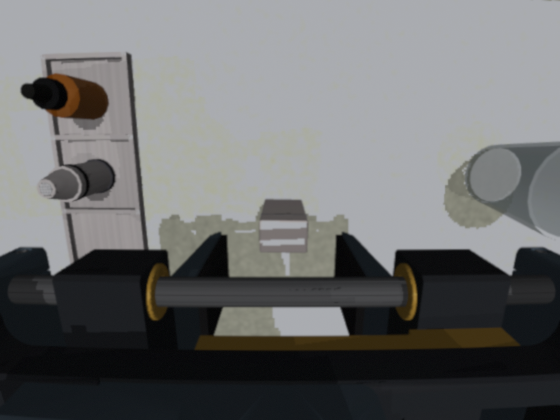

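The mailer is centred at about (284,228) and square to the jaws. The bottle and the objective stand upright in the tray.

```bash
python3 -m jog '[[0.06,0,0.0005,0.025,0,0,0],[0.06,0,0,0.025,0,0,0],[0.06,0,0,0.025,0,0,0],[0.06,0,0,0.022,0,0,0],[0.06,0,0,0,0,0,0],[0.025,0,0,0,0,0,0],[0.025,0,0,0,0,0,0],[0.025,0,0,0,0,0,0],[0.025,0,0,0,0,0,0],[0.025,0,0,0,0,0,0]]' 15
```

```text
time_s: 17.02
ee_pos: [656.7, 92.1, 214.6]
ee_rot: [179.9, -0.0, 87.7]
force: [-1.0, 0.3, 5.2]
gripper_width: 33.9
```

```bash
python3 -m jog '[[0.025,0,0,-0.025,0,0,0],[0.025,0,0,-0.03,0,0,0],[0.025,0,0,-0.03,0,0,0],[0.025,-0.0062,-0.0336,0,0,0,0],[0.025,-0.0062,-0.0336,0,0,0,0],[0.025,-0.0062,-0.0336,0,0,0,0],[0.025,-0.0062,-0.0336,0,0,0,0],[0.025,-0.0062,-0.0336,0,0,0,0],[0.025,0,0,0,0,0,0],[0.025,0,0,0,0,0,0]]'
```

```text
time_s: 18.27
ee_pos: [488.2, 67.7, 298.8]
ee_rot: [179.9, -0.0, 87.7]
force: [-0.7, 0.8, -1.0]
gripper_width: 34.0
```

```bash
python3 -m jog '[[0.025,0,0,0.025,0,0,0],[0.025,0,0,0.025,0,0,0],[0.025,0,0,0.022,0,0,0],[0.025,0,0,0.006,0,0,0],[0.025,0,0,0,0,0,0],[0.025,0,0,0,0,0,0]]'; python3 -m jog '[[0.025,0,0,0.001,0,0,0],[0.025,0,0,0,0,0,0]]';python3 -m jog '[[0.025,0,0,0.001,0,0,0],[0.025,0,0,0,0,0,0]]'
```

```text
time_s: 19.02
ee_pos: [488.1, 67.7, 221.3]
ee_rot: [179.9, -0.0, 87.7]
force: [0.2, -0.4, -0.5]
gripper_width: 33.5
time_s: 19.27
ee_pos: [487.5, 67.7, 219.9]
ee_rot: [180.0, -0.0, 87.7]
force: [0.4, 0.9, 0.3]
gripper_width: 33.5
time_s: 19.52
ee_pos: [487.4, 67.7, 218.5]
ee_rot: [-180.0, -0.0, 87.7]
force: [0.1, 0.1, -1.0]
gripper_width: 34.0
```

```bash
python3 -m jog '[[0.025,0,0,0.001,0,0,0],[0.025,0,0,0,0,0,0]]';python3 -m jog '[[0.025,0,0,0.0004,0,0,0],[0.025,0,0,0,0,0,0]]'
```

```text
time_s: 19.77
ee_pos: [487.5, 67.7, 217.5]
ee_rot: [180.0, -0.0, 87.7]
force: [0.6, 0.3, -0.8]
gripper_width: 34.1
time_s: 20.02
ee_pos: [487.5, 67.7, 217.5]
ee_rot: [180.0, -0.0, 87.7]
force: [-1.7, 0.2, 5.0]
gripper_width: 34.2
```

```bash
python3 -m jog '[[0.06,0,0,0,0,0,0],[0.06,0,0,0,0,0,0],[0.06,0,0,0,0,0,0],[0.06,0,0,-0.03,0,0,0],[0.06,0,0,-0.04,0,0,0],[0.06,0,0,-0.03,0,0,-0.037],[0.06,0,0,0,0,0,0],[0.06,0,0,0,0,0,0]]'
```

```text
time_s: 21.02
ee_pos: [487.0, 67.6, 316.2]
ee_rot: [-179.9, 0.0, 89.8]
force: [0.7, 0.6, 0.1]
gripper_width: 60.2
```

```bash
python3 -m jog '[[0.06,-0.0271,0.0342,0.003,0,0,0],[0.06,-0.0271,0.0342,0.003,0,0,0],[0.06,-0.0271,0.0342,0.003,0,0,0],[0.06,-0.0271,0.0342,0.003,0,0,0],[0.06,-0.0271,0.0342,0.003,0,0,0],[0.06,0,0,0,0,0,0],[0.06,0,0,0,0,0,0]]'
python3 - <<'E'
from h import *
f=vision.grab_frame("wrist"); cv2.imwrite("pics/w5.png",f["color"])
print(status.state()["ee_pos"]); print(proj(f,[[658.4,-67.7,40],[658.4,-67.7,0]]))
import fit
for c in fit.C:
  q=fit.pts(c,(487,68),26,14,142);print(np.percentile(q[:,2],99),q.mean(0))
E
```

```text
time_s: 21.9
ee_pos: [657.5, -68.0, 300.3]
ee_rot: [-179.8, -0.1, 89.8]
force: [-0.3, -0.1, -0.3]
gripper_width: 59.7
[657.27707053 -67.70116662 300.87481847]
[[283.7047934  226.5184748 ]
 [283.51461365 213.85535324]]
79.92740325708046 [499.06930557  68.37333008  55.82971535]
79.11483799455478 [483.26958508  60.61630369  52.44313967]
```

View pics/w5.png

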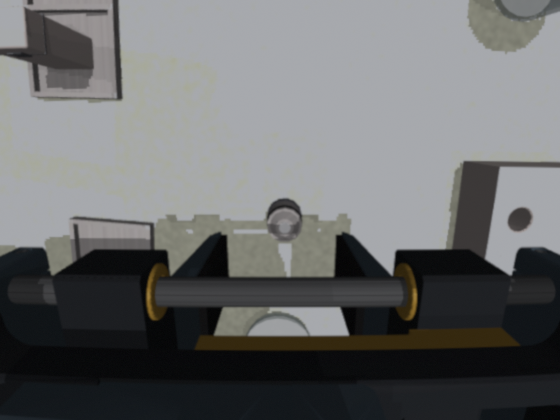

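```bash
python3 - <<'E'
from h import *
f=vision.grab_frame("side"); P,ok=cloud(f); q=P[ok]; s=(q[:,0]>685)&(q[:,0]<780)&(abs(q[:,1]+68)<60)&(q[:,2]>10)&(q[:,2]<200); q=q[s]; print(len(q), q.min(0),q.max(0))
E
python3 -m jog '[[0.06,0.0001,0.001,0.025,0,0,0],[0.06,0,0,0.025,0,0,0],[0.06,0,0,0,0,0,0],[0.06,0,0,0,0,0,0]]'
```

```text
478 [ 685.08892709 -107.78489844  108.8376946 ] [739.68938604 -41.81452376 199.85870738]
time_s: 22.6
ee_pos: [659.3, -67.9, 253.3]
ee_rot: [179.9, 0.0, 89.9]
force: [0.0, 0.2, 0.1]
gripper_width: 59.9
```

```bash
python3 - <<'E'
from h import *
f=vision.grab_frame("scene"); P,ok=cloud(f); q=P[290:345,165:278].reshape(-1,3); q=q[q[:,2]>10]; print(np.percentile(q,[1,50,99],axis=0).round())
E
python3 -m jog '[[0.06,0,-0.001,0.025,0,0,0],[0.06,0,0,0.0235,0,0,0],[0.06,0,0,0,0,0,0],[0.02,0,0,0,0,0,0],[0.02,0,0,0,0,0,0],[0.02,0,0,0,0,0,0],[0.02,0,0,0,0,0,0],[0.02,0,0,0,0,0,0]]' 15
```

```text
[[ 816. -216.   22.]
 [ 869. -119.   50.]
 [ 906.  -19.   53.]]
time_s: 23.65
ee_pos: [658.3, -68.2, 204.3]
ee_rot: [179.9, 0.0, 89.9]
force: [-0.7, 0.3, 4.0]
gripper_width: 27.6
```

```bash
python3 -m jog '[[0.02,0,0,-0.025,0,0,0],[0.02,0,0,-0.025,0,0,0],[0.02,-0.0099,-0.0394,0,0,0,0],[0.02,-0.0099,-0.0394,0,0,0,0],[0.02,-0.0099,-0.0394,0,0,0,0],[0.02,-0.0099,-0.0394,0,0,0,0],[0.02,0,0,0,0,0,0],[0.02,0,0,0.025,0,0,0],[0.02,0,0,0.015,0,0,0],[0.02,0,0,0,0,0,0],[0.02,0,0,0,0,0,0]]'
```

```text
time_s: 25.02
ee_pos: [501.0, -107.3, 213.9]
ee_rot: [180.0, 0.0, 89.9]
force: [-0.1, 0.5, -0.5]
gripper_width: 27.2
```

```bash
python3 -m jog '[[0.02,0,0,0.0045,0,0,0],[0.02,0,0,0,0,0,0],[0.02,0,0,0,0,0,0]]'; python3 -m jog '[[0.02,0,0,0.001,0,0,0],[0.02,0,0,0,0,0,0]]';python3 -m jog '[[0.02,0,0,0.001,0,0,0],[0.02,0,0,0,0,0,0]]'
```

```text
time_s: 25.4
ee_pos: [500.4, -107.4, 209.3]
ee_rot: [180.0, -0.0, 89.9]
force: [0.0, 0.4, -0.9]
gripper_width: 27.5
time_s: 25.65
ee_pos: [500.4, -107.4, 208.2]
ee_rot: [180.0, -0.0, 89.9]
force: [-0.2, -0.4, -1.1]
gripper_width: 27.6
time_s: 25.9
ee_pos: [500.5, -107.4, 207.3]
ee_rot: [180.0, -0.0, 89.9]
force: [0.4, 1.3, 2.0]
gripper_width: 27.5
```

```bash
python3 -m jog '[[0.02,0,0,0.0005,0,0,0],[0.06,0,0,0,0,0,0],[0.06,0,0,0,0,0,0],[0.06,0,0,0,0,0,0],[0.06,0,0,-0.03,0,0,0],[0.06,0,0,-0.04,0,0,0],[0.075,0,0,-0.03,0,0,0.1745],[0.075,0,0,0,0,0,0.1745],[0.075,0,0,0,0,0,0.1745],[0.075,0,0,0,0,0,0.1745],[0.075,0,0,0,0,0,0.1745],[0.075,0,0,0,0,0,0.1745]]'
python3 -m jog '[[0.075,0,0,0,0,0,0.1745],[0.075,0,0,0,0,0,0.1745],[0.075,0,0,0,0,0,0.1745],[0.075,0,0,0,0,0,0],[0.075,0,0,0,0,0,0]]'
```

```text
time_s: 27.4
ee_pos: [500.3, -107.4, 306.4]
ee_rot: [-180.0, 0.0, 29.5]
force: [0.7, -0.3, -0.2]
gripper_width: 74.7
time_s: 28.02
ee_pos: [500.4, -107.4, 306.5]
ee_rot: [-180.0, 0.0, 0.0]
force: [-0.7, -0.3, -0.3]
gripper_width: 75.0
```

```bash
python3 -m jog '[[0.075,0.0026,0.0407,0,0,0,0],[0.075,0.0026,0.0407,0,0,0,0],[0.075,0.0026,0.0407,0,0,0,0],[0.075,0.0026,0.0407,0,0,0,0],[0.075,0.0026,0.0407,0,0,0,0],[0.075,0.0026,0.0407,0,0,0,0],[0.075,0,0,0,0,0,0],[0.075,0,0,0,0,0,0]]'
python3 - <<'E'
from h import *
f=vision.grab_frame("wrist"); cv2.imwrite("pics/w6.png",f["color"])
print(status.state()["ee_pos"],status.state()["ee_rot"]); print(proj(f,[[516,-351.6,50],[516,-351.6,0]]))
import fit
for c in fit.C:
  q=fit.pts(c,(500,-108),26,11,33);print(fit.circ(q,(500,-108),14))
E
```

```text
time_s: 29.02
ee_pos: [515.3, -351.2, 306.2]
ee_rot: [-179.9, 0.0, -0.1]
force: [-0.1, 0.3, -0.1]
gripper_width: 75.0
[ 515.3333884  -350.81260384  306.36328085] [-1.79940638e+02  4.21022611e-02 -5.84389333e-02]
[[281.90729942 226.66950685]
 [281.8269662  211.04335584]]
(array([ 499.69839883, -106.42089567]), np.float64(0.8517235179130528))
(array([ 500.46406419, -107.54154711]), np.float64(0.6148156351036105))
```

View pics/w6.png

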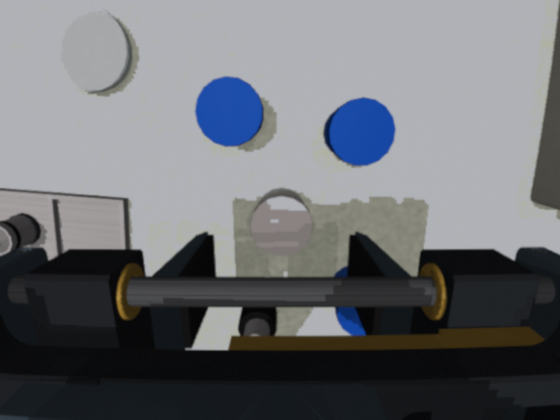

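The jar's lid is at (282,222) between the fingers, and the blue jars are clear of them.

```bash
python3 -m jog '[[0.075,0.0007,0.0005,0.025,0,0,0],[0.075,0,0,0.025,0,0,0],[0.075,0,0,0.025,0,0,0],[0.075,0,0,0.018,0,0,0],[0.075,0,0,0,0,0,0],[0.04,0,0,0,0,0,0],[0.04,0,0,0,0,0,0],[0.04,0,0,0,0,0,0],[0.04,0,0,0,0,0,0],[0.04,0,0,0,0,0,0]]' 20
```

```text
time_s: 30.42
ee_pos: [516.3, -352.2, 214.3]
ee_rot: [180.0, -0.1, -0.1]
force: [-0.0, 1.5, 5.0]
gripper_width: 46.6
```

```bash
python3 -m jog '[[0.04,0,0,-0.02,0,0,0],[0.04,0,0,-0.025,0,0,0],[0.04,0,0,-0.02,0,0,0],[0.04,-0.0042,-0.0357,0,0,0,0],[0.04,-0.0042,-0.0357,0,0,0,0],[0.04,-0.0042,-0.0357,0,0,0,0],[0.04,-0.0042,-0.0357,0,0,0,0],[0.04,-0.0042,-0.0357,0,0,0,0],[0.04,0,0,0,0,0,0],[0.04,0,0,0,0,0,0]]'
python3 - <<'E'
from h import *
for c in ["side","wrist"]:
    f=vision.grab_frame(c); cv2.imwrite(f"pics/{c}7.png",f["color"])
a=cv2.imread("pics/side7.png"); cv2.imwrite("pics/side7z.png",cv2.resize(a[150:350,150:410],(780,600)))
E
```

```text
time_s: 31.68
ee_pos: [495.8, -173.9, 278.6]
ee_rot: [180.0, -0.0, -0.1]
force: [0.5, -0.3, -0.6]
gripper_width: 46.5
```

View pics/side7z.png

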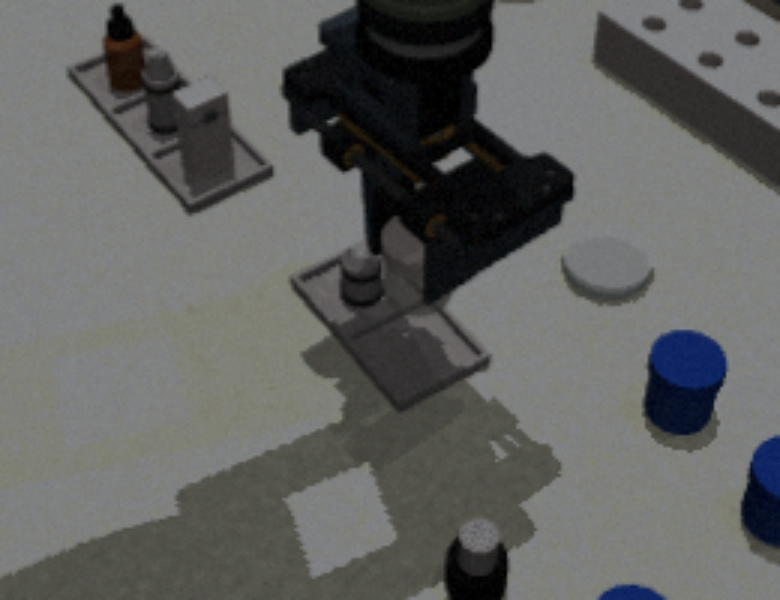

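View pics/wrist7.png

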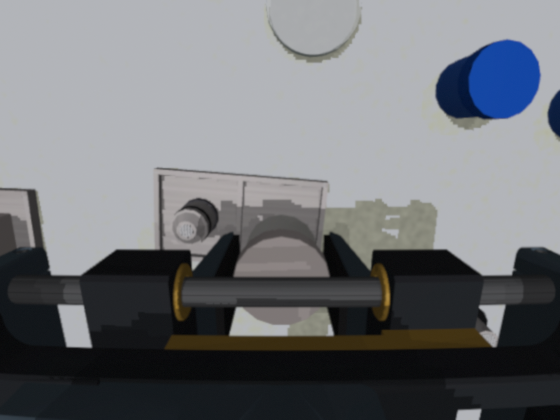

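The jar is held upright over the empty compartment. Everything already placed still stands.

```bash
python3 -m jog '[[0.04,-0.0004,0,0.025,0,0,0],[0.04,0,0,0.022,0,0,0],[0.04,0,0,0.01,0,0,0],[0.04,0,0,0,0,0,0],[0.04,0,0,0,0,0,0]]'; python3 -m jog '[[0.04,0,0,0.001,0,0,0],[0.04,0,0,0,0,0,0]]';python3 -m jog '[[0.04,0,0,0.001,0,0,0],[0.04,0,0,0,0,0,0]]'
```

```text
time_s: 32.4
ee_pos: [495.6, -173.9, 222.3]
ee_rot: [180.0, -0.1, -0.1]
force: [-0.1, -1.0, 0.1]
gripper_width: 46.1
time_s: 32.65
ee_pos: [495.2, -173.6, 221.0]
ee_rot: [180.0, -0.0, -0.1]
force: [-0.0, 0.0, -1.3]
gripper_width: 46.4
time_s: 32.9
ee_pos: [495.1, -173.5, 219.6]
ee_rot: [-180.0, 0.0, -0.1]
force: [0.2, 0.9, -1.1]
gripper_width: 46.5
```

```bash
python3 -m jog '[[0.04,0,0,0.001,0,0,0],[0.04,0,0,0,0,0,0]]'; python3 -m jog '[[0.04,0,0,0.0007,0,0,0],[0.04,0,0,0,0,0,0]]';python3 -m jog '[[0.04,0,0,0.0007,0,0,0],[0.04,0,0,0,0,0,0]]'
```

```text
time_s: 33.15
ee_pos: [495.2, -173.5, 218.5]
ee_rot: [-180.0, 0.0, -0.1]
force: [0.3, 0.5, -0.8]
gripper_width: 46.5
time_s: 33.4
ee_pos: [495.2, -173.5, 217.9]
ee_rot: [-180.0, 0.0, -0.1]
force: [-0.8, 0.6, -0.7]
gripper_width: 46.3
time_s: 33.65
ee_pos: [495.2, -173.6, 217.3]
ee_rot: [-180.0, -0.0, -0.1]
force: [0.2, 0.3, 0.9]
gripper_width: 46.2
```

```bash
python3 -m jog '[[0.04,0,0,0.0005,0,0,0],[0.04,0,0,0,0,0,0]]'; python3 -m jog '[[0.062,0,0,0,0,0,0],[0.062,0,0,0,0,0,0],[0.062,0,0,0,0,0,0],[0.062,0,0,-0.02,0,0,0],[0.062,0,0,-0.04,0,0,0],[0.062,0,0,-0.05,0,0,0],[0.062,-0.02,0,-0.05,0,0,0],[0.062,-0.03,0,-0.03,0,0,0],[0.062,-0.03,0,0,0,0,0],[0.062,0,0,0,0,0,0],[0.062,0,0,0,0,0,0]]'
python3 - <<'E'
from h import *
for c in ["scene","side"]:
    f=vision.grab_frame(c); a=f["color"]; 
    r=a[150:270,100:460] if c=="scene" else a[100:350,120:445]
    cv2.imwrite(f"pics/{c}8z.png",cv2.resize(r,(800,267) if c=="scene" else (780,600)))
import fit
for n,x0,r,z0,z1 in [("long",(490,134),14,14,48),("bottle",(494,199),16,8,42),("short",(500,-107),14,12,35),("jar",(495,-173),22,12,36),("mid",(399,342),14,10,38),("eye",(412,-329),11.5,31,50),("petri",(652,-197),33,3,13),("blue1",(442,-421),24,38,48),("blue2",(586,-410),24,38,48),("blue3",(600,-315),24,38,48)]:
  q=np.vstack([fit.pts(c,x0,r+10,z0,z1) for c in fit.C]); a=np.vstack([fit.pts(c,x0,r+10,3,120) for c in fit.C]); x,e=fit.circ(q,x0,r); print(n,x.round(1),e.round(1),np.percentile(a[:,2],99).round(1))
E
```

```text
time_s: 33.9
ee_pos: [495.2, -173.5, 217.3]
ee_rot: [180.0, -0.0, -0.1]
force: [-1.3, 0.3, 4.5]
gripper_width: 46.0
time_s: 35.28
ee_pos: [415.6, -173.5, 406.6]
ee_rot: [-180.0, -0.0, -0.1]
force: [-0.4, -1.1, -0.1]
gripper_width: 61.9
long [490.4 133.7] 0.9 74.0
bottle [493.5 198.8] 0.9 77.4
short [ 500.1 -107. ] 0.7 44.2
jar [ 494.5 -173.5] 0.7 55.0
mid [399.4 342. ] 1.1 56.2
eye [ 411.9 -329.1] 0.6 53.7
petri [ 652.4 -197.8] 1.8 17.7
blue1 [ 442.4 -420.9] 1.5 52.0
blue2 [ 586.2 -409.5] 1.1 52.0
blue3 [ 599.9 -314.9] 1.0 52.0
```

View pics/scene8z.png

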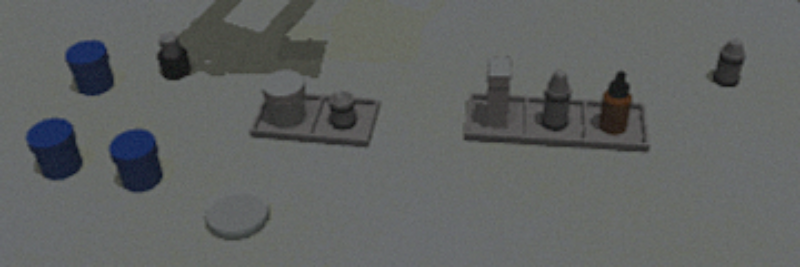

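View pics/side8z.png

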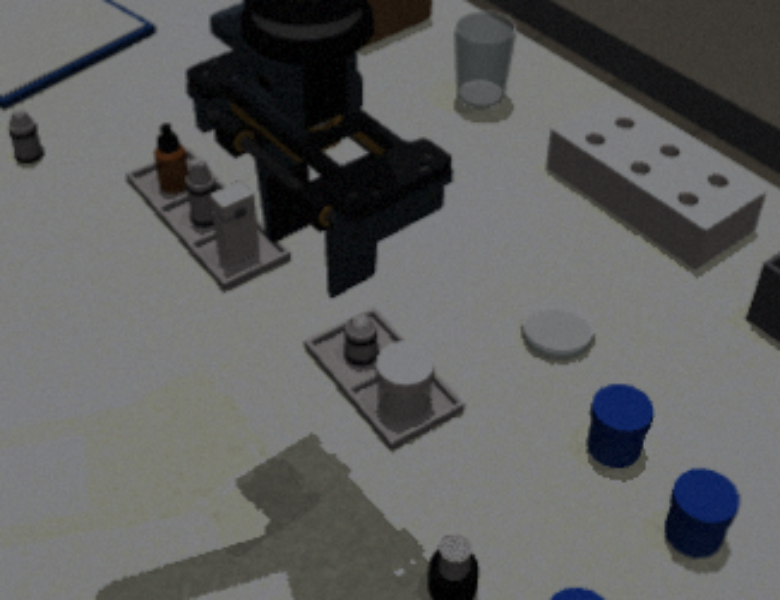

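The pictures show all five things upright, one to a compartment. The bystanders have not moved and the arm is clear.

```bash
python3 -c "
from workcell import ticket
print(ticket.job_done())"
```

```text
the job is handed in; nothing more can be done
None
```

Both kits are made up and the job was handed in at about 35 s, well inside the 128 s limit.

- **Three-compartment tray:** it holds the oil bottle, the longest objective and the slide mailer.
- **Two-compartment tray:** it holds the shortest objective and the specimen jar.
- **Setting down:** each thing was lowered in small steps until the force showed contact. That came about 3 mm above its pick height, which is the tray floor thickness, and only then was it released.
- **Last checks:** the final pictures show all five upright. The fitted positions of the four round ones are within about 2 mm of their compartment centres; the mailer was checked by picture and height only. The middle objective, eyepiece, petri dish and three blue jars are where they were, to within about 1 mm. The arm is clear.
- **Disagreements:** the gripper read about 46.5 mm on the jar lid, which is listed as 48 mm; it held without slipping. In the first scene picture the detector also labelled the large tray as an objective, so I told the objectives apart by measured height instead.

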